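# Half-turn a bayonet lid on a pinned canister and hold it

## Task

Push the loose red-handled pin fully down through the swivelling cradle's ear into the jig base and let go of it, so that the canister can no longer turn. Then fit the orange bayonet lid straight into the canister's notches until it sits down on the rim, and twist it clockwise (seen from above) until its white lines stand at the yellow half-way marks, never as far as the lock at the red marks. The lid is spring-loaded back: finish while still gripping it there for the seal inspection, do not let go; leave everything else on the bench alone.

Things in the scene. Friction and masses are not known exactly. Their poses are not given: they have to be found in the camera images.
- jig: Fixed aluminium jig base plate, 150 x 225 mm, 30 mm thick, flat on the bench. Origin on the bench right under the vertical swivel axis of the canister; z up. The 13 mm pin hole goes right through it, 105 mm from the axis along the jig's -y.
- can_mouth (a point): Centre of the top face of the grey canister's rim (107 mm across), 112 mm above the bench, on the swivel axis; z up. Canister and blue ear are one part, the cradle, swivelling freely unless pinned (at first the pin holes line up to 1 mm). The mouth is 53 mm in diameter in an 8 mm thick lip; below it lies a channel 10 mm high, 38 mm in radius, for the lid's lugs.
- notch (a point): Outer end, at rim height, of one of two notches in the lip for the lid's lugs. They are 17 mm wide and reach 38 mm from the axis along can_mouth's +x (this one) and -x. A white mark lies on the rim behind each. From here the lid turns clockwise only, seen from above.
- half_mark (a point): One of the two yellow half-way marks on the rim, 50 mm from the axis, 45 degrees clockwise (from above) of the notch; its twin is across the mouth. Red marks at 90 degrees are the lock, whose spring plunger begins to bear on the lid at about 58 degrees.
- pin_hole (a point): Centre of the mouth of the 13 mm pin hole in the 10 mm thick blue ear of the cradle, at the ear's top face, 42 mm above the bench and 105 mm from the canister's axis along can_mouth's -y. There is a 2 mm gap below the ear, then the jig base with its hole.
- pin: Loose retaining pin, 70 g, 78 mm long, upright. Origin at its lower tip, z up. Steel shank 10 mm diameter, 38 mm long, tapered tip; collar 24 mm diameter, 38 to 44 mm above the tip; red handle 18 mm diameter, 44 to 78 mm. Starts standing in a black parking block. Fully home its collar rests on the ear and the tip is 4 mm above the bench.
- pin_block: Fixed black parking block, 60 x 60 x 42 mm, with a 15 mm hole from the top in which the pin stands, its collar on the block's top. Origin at the centre of its underside.
- lid: Loose orange bayonet lid, 90 to 168 g, right side up. Origin at the centre of its underside, z up. Black plug 48 mm diameter, 0 to 16 mm, with two lugs 12 mm wide, 6 mm thick (0 to 6 mm), reaching 34 mm from the axis along +x and -x; disc 88 mm diameter from 16 to 24 mm. Seated, the disc rests on the rim, origin 16 mm below can_mouth. The same after half a turn.
- lid_grip (a point): Middle of the lid's upright grip bar, 40 mm above the lid's origin. The bar is 60 mm long along the lid's x, 14 mm thick in y, and stands from 24 to 56 mm above the origin. White lines on the disc lie along x at both ends of the bar.
- return_ring (a joint): Angle (rad) of the spring return ring in the canister, pushed by the lid's lugs: 0 at rest, growing as the lid turns clockwise. It starts moving when the lid has turned about 0.11 rad and then reads about 0.11 less than the lid's turn: 0.68 at half way. It pushes back with 0.05 N m at first, 0.15 at half way, so a lid let go springs back.
- screwdriver: Bystander: screwdriver with a red handle, 200 mm long, 26 mm high, lying on the bench. Origin about at its middle, x along it.
- spool: Bystander: white spool, 60 mm diameter, 42 mm high, on the bench. Origin at the centre of its underside.
- flux_bottle: Bystander: bottle, 48 mm diameter, 110 mm high, red cap. Origin at the centre of its underside.
- wrench: Bystander: steel wrench, under 200 mm long, lying flat on the bench.
- screw_jar: Bystander: jar, 60 mm diameter, 70 mm high. Origin at the centre of its underside.
- relay: Bystander: blue relay box 50 x 35 x 45 mm. Origin at the centre of its underside.
Not all that is in view belongs to the job. Several things have the shape of the pin; the one meant has the colours described above.

How it is judged:
By the outcome, as a careful person would: the job done as asked, in the order asked, and still so for the second after the job is handed in, while the arm keeps its last pose, push and grip.
It also fails if it takes over 66 s, if anything falls off the work surface, if the arm or the gripper's body presses on something with over 40 N, if the wrist force passes 120 N, or if a joint passes its speed limit or range.

## Robot

A 6-joint arm with a two-finger parallel gripper is mounted at the origin on the work surface. World frame = base frame: x ahead of the robot, y to its left, z up, the work surface at z = 0. Lengths are in m, angles in rad, forces in N, time in s.
With the tool pointing down it reaches from about 0.25 to 0.775 m from the base axis. Payload 4 kg.
Tool frame: the origin (TCP) lies midway between the tips of the shut fingers; the grasp point (between the pads) lies 19 mm behind it; z points along the fingers, y is the line along which they close (so a half turn about z gives the same grasp; the last joint's range is limited). The gripper opens to 94 mm and grips with 3 to 60 N. Pads are 16 mm wide; open, the fingers measure 119 mm over their backs; the gripper's body (75 mm by 177 mm) begins 78 mm behind the grasp point.
Start: joints at [1.193, 0.087, 1.371, -0, 1.684, -0.103], TCP at [0.149, 0.529, 0.184] pointing down, gripper open.
Joint ranges: [-3.1, 3.1], [-0.76, 2.03], [0.27, 2.55], [-1.08, 4.22], [0.17, 2.65], [-2.57, 2.57]. Speed limits (rad/s): [2.79, 2.79, 3.14, 3.14, 3.14, 3.14].

## Interface

Orientations are given as [roll, pitch, yaw] about the fixed x, y, z axes, in that order (R = Rz(yaw) Ry(pitch) Rx(roll)).
In Python, from workcell import ctrl, viewer gives the robot as it stands.
- The arm moves only by the tool jog_arm, never from a script. Its argument "rows" is a list of rows, each an object with "linear": the shift along the tool's x, y, z in units of 0.2 m (1.0 is 0.2 m), a list of three; "rot": the turn, a rotation vector about the tool's x, y, z in units of 90 degrees (1.0 is 90 degrees), a list of three; "grip": the gripper command: -1 is fully open, 1 is shut, values between are in proportion. In form: [{"linear": [x, y, z], "rot": [rx, ry, rz], "grip": grip}, ...]. A call has 1 to 12 rows; each row is the pose to reach, as a shift and turn from the pose commanded when the call began, along the tool's axes at that moment; what a row does not reach only later rows make up. A row lasts 1/10 s, in which the tool goes at most 50 mm and 8.59 degrees, less where a joint would pass 70% of its speed; a pose out of reach is approached as far as the arm can. A call with a number of a shift or a turn outside -1 to 1 is refused whole. A call with a gripper value outside its range is refused whole. The fingers move at their own pace and stop on an object; the grip force is fixed at half the most. Time passes only in rows, so rows that repeat a pose let the fingers close. It gives the time, the measured TCP pose, the force, the opening and the grip force at its end, in the units of the state.
- ctrl.get_obs(): the state, without advancing time (a new reading comes with each control period).
- viewer.capture(name): name is "scene" or "side" or "wrist"; returns a dict with "pixels" (480x640x3 uint8, blue, green, red), "range_z" (480x640 float32, m along the optical axis (not along the pixel's ray), 0 where there is no reading), "fx", "fy", "cx", "cy" (pixels), "rvec" (rotation vector, rad) and "tvec" (3), from world to camera coordinates, as OpenCV has them. Camera axes: x right, y down, z forward; pixel columns grow to the right and rows downward; lengths in m; the calibration is good to about 2 mm. A picture is of the moment at which its call begins.
- ctrl.job_done(): hands the job in; it is judged then, once.
The state is a dict: "t": time; "joint_pos": joint angles; "joint_velocities": joint speeds; "effort": joint torques, N m; "tool_pos": TCP position; "ee_rot": TCP orientation; "ft_force": force on the tool from outside, world axes, zero at the start; "moment": the same for the moment, N m; "grip_width": finger opening in m; "finger_force": force on a finger pad.
Only numpy, scipy, OpenCV 4.12 (cv2) and the standard library are available. Lean on these libraries where they do the work, as an engineer would, in place of code of your own. Each camera call takes 0.05 s, during which the arm holds its last target. There are 200 camera calls.

## Working session

There is one attempt and no reset: what is moved stays moved. The work goes in short steps, Python scripts to look and compute and a tool call to move; the robot and the scene stay as the last step left them, time stands still between calls to the robot, and variables do not carry over. Pictures are saved under pics/ and viewed, at most 11 in all, crops included, and the job is handed in when it is done.

Besides the shell and the picture viewer there is one more tool, called after "Emit:" by a JSON object that holds its "fn" and its "kwargs", one argument or row to a line. jog_arm: Moves the arm, as the interface text tells. Shifts and turns lie within -1 to 1; 1 stands for 0.2 m of shift or 90 degrees of turn. Its arguments: {"type":"object","properties":{"rows":{"type":"array"}},"required":["rows"]}

```bash
mkdir -p pics; cat > h.py <<'E'
import numpy as np, cv2
from workcell import ctrl, viewer
def cap(n):
    c=viewer.capture(n); c['R']=cv2.Rodrigues(np.array(c['rvec'],float))[0]; c['t']=np.array(c['tvec'],float).reshape(3); return c
def cloud(c):
    v,u=np.mgrid[0:480,0:640]; z=c['range_z']
    P=np.stack([(u-c['cx'])/c['fx']*z,(v-c['cy'])/c['fy']*z,z],-1)
    return (P-c['t'])@c['R']
def ray(c,u,v,h):
    d=c['R'].T@np.array([(u-c['cx'])/c['fx'],(v-c['cy'])/c['fy'],1]); o=-c['R'].T@c['t']
    return o+d*(h-o[2])/d[2]
E
python3 - <<'E'
from h import *
import pickle
for n in ("scene","side","wrist"):
    c=cap(n); pickle.dump(c,open(n+'.pkl','wb')); cv2.imwrite(f'pics/{n}0.png',c['pixels'])
    print(n,-c['R'].T@c['t'],c['R'][2])
o=ctrl.get_obs(); print({k:np.round(v,3) for k,v in o.items()})
E
```

```text
scene [ 1.64152672 -0.23629383  0.90612185] [-0.79463546  0.15270329 -0.58756803]
side [ 0.4828214  -0.94677556  0.88380116] [ 0.04705974  0.76586747 -0.64127404]
wrist [0.07854793 0.54777212 0.38347616] [ 0.23602214 -0.06803395 -0.96936316]
{'t': np.float64(0.15), 'joint_pos': array([ 1.193,  0.088,  1.372,  0.   ,  1.684, -0.103]), 'joint_velocities': array([-0.001, -0.001, -0.006,  0.001,  0.001,  0.   ]), 'effort': array([ 2.0000e-03, -3.4064e+01, -3.0279e+01,  7.2000e-02,  3.1000e-02,
       -0.0000e+00]), 'tool_pos': array([0.149, 0.529, 0.184]), 'ee_rot': array([-3.14 , -0.   ,  2.867]), 'ft_force': array([-0.563,  0.872,  1.063]), 'moment': array([-0.071, -0.037, -0.007]), 'finger_force': np.float64(0.0), 'grip_width': np.float64(0.094)}
```

View pics/scene0.png

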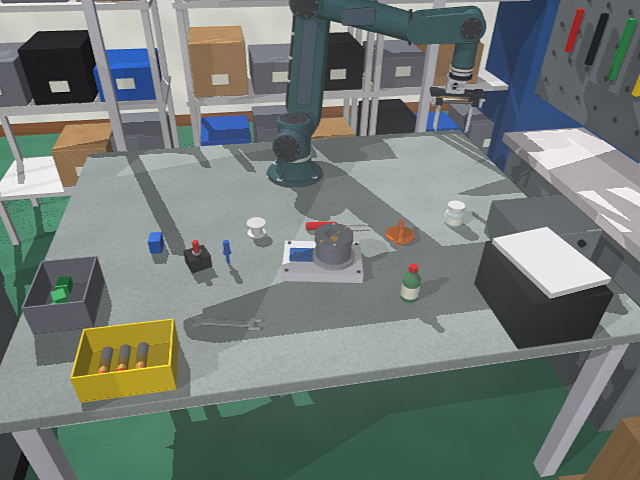

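View pics/side0.png

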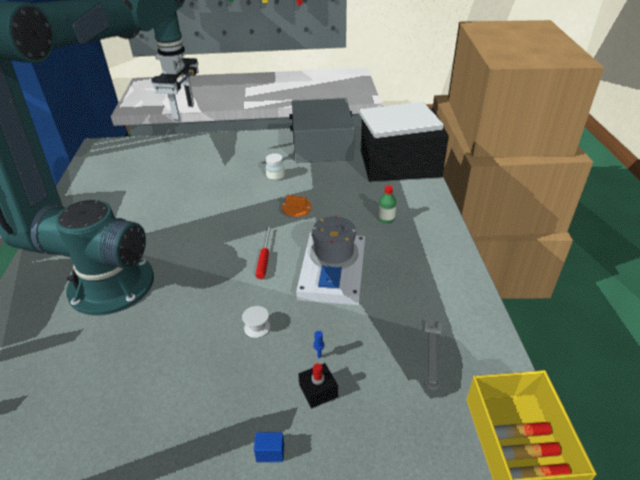

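The scene picture shows the pin in its block (197,250), the canister on the jig (333,243) and the lid (400,235). The side picture shows the same at (318,378), (334,240) and (297,205). The blue pin-like piece and the pins in the yellow bin are decoys.

```bash
python3 - <<'E'
from h import *
import pickle
for n in ("scene","side"):
    c=pickle.load(open(n+'.pkl','rb')); W=cloud(c); hsv=cv2.cvtColor(c['pixels'],cv2.COLOR_BGR2HSV); H,S,V=cv2.split(hsv)
    box={'scene':dict(pin=(185,235,210,262),lid=(380,212,420,248),can=(305,218,360,272),ear=(280,235,320,270)),
         'side':dict(pin=(305,358,332,386),lid=(275,188,318,220),can=(305,212,362,262),ear=(312,258,350,292))}[n]
    masks=dict(pin=((H<8)|(H>172))&(S>140),lid=(H>3)&(H<20)&(S>140),can=(S<60)&(V<255),ear=(H>100)&(H<130)&(S>100))
    zr=dict(pin=(.05,.1),lid=(.0,.2),can=(.105,.12),ear=(.03,.05))
    for k,(a,b,e,f) in box.items():
        m=np.zeros_like(H,bool); m[b:f,a:e]=True; m&=masks[k]; P=W[m]; P=P[(P[:,2]>zr[k][0])&(P[:,2]<zr[k][1])]
        if len(P): print(n,k,len(P),P.mean(0).round(4),P.min(0).round(3),P.max(0).round(3))
        if k=='lid':
            Q=P[(P[:,2]<.035)&(P[:,2]>.015)];print('disc',len(Q),Q.min(0),Q.max(0))
            Q=P[P[:,2]>.045]; print('bar',len(Q),Q.mean(0)); 
            if len(Q)>3: w,v=np.linalg.eigh(np.cov(Q[:,:2].T)); print(v[:,1],w**.5)
E
```

```text
scene pin 65 [ 0.5039 -0.3566  0.0706] [ 0.486 -0.364  0.05 ] [ 0.513 -0.35   0.086]
scene lid 405 [0.4841 0.2549 0.0294] [0.43  0.213 0.003] [0.521 0.299 0.06 ]
disc 325 [0.42955691 0.21258164 0.01584002] [0.52108327 0.29868897 0.03375604]
bar 59 [0.48456786 0.25355552 0.05490166]
[-0.93319167  0.35937906] [0.00390623 0.01866202]
scene can 593 [0.571  0.0238 0.1121] [ 0.51  -0.03   0.105] [0.622 0.08  0.118]
scene ear 292 [ 0.5508 -0.0635  0.0419] [ 0.518 -0.098  0.033] [ 0.581 -0.025  0.049]
side pin 128 [ 0.4991 -0.3612  0.0732] [ 0.491 -0.368  0.053] [ 0.507 -0.349  0.084]
side lid 472 [0.475  0.2455 0.033 ] [0.434 0.213 0.016] [0.517 0.292 0.06 ]
disc 299 [0.43402702 0.21273459 0.01631696] [0.51669963 0.29182441 0.03457118]
bar 108 [0.47653007 0.25365762 0.05307898]
[-0.94629037  0.32331802] [0.00454147 0.01694405]
side can 777 [0.565  0.0216 0.1113] [ 0.512 -0.03   0.105] [0.619 0.08  0.117]
side ear 409 [ 0.5474 -0.0671  0.0412] [ 0.52  -0.101  0.031] [ 0.575 -0.027  0.046]
```

```bash
python3 - <<'E'
import cv2
a=cv2.imread('pics/side0.png')[180:310,240:400]; cv2.imwrite('pics/crop1.png',cv2.resize(a,None,fx=4.5,fy=4.5,interpolation=2))
E
```

```text
(no output)
```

View pics/crop1.png

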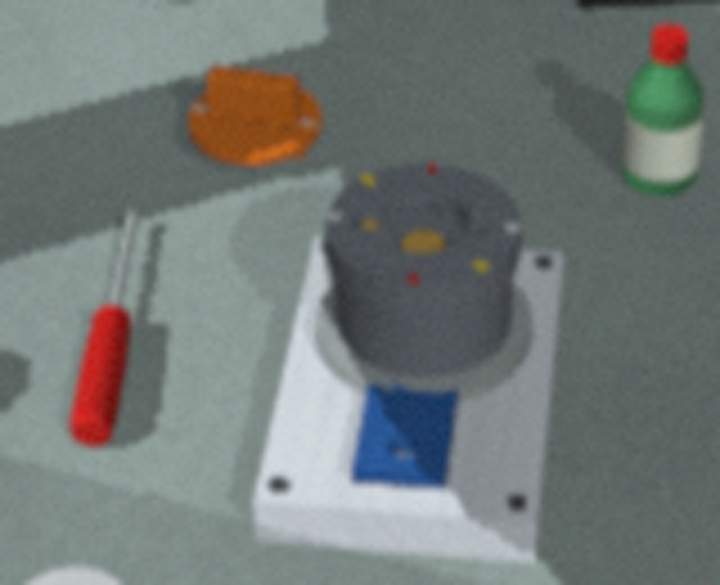

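The crop shows the lid (255,115), the canister with its white, yellow and red marks around (423,235), and the ear hole near (403,453).

Emit:
{"fn": "jog_arm", "kwargs": {
  "rows": [
    {"linear": [-0.95,-0.8,-0.3],"rot": [0,0,0.945],"grip": -1},
    {"linear": [-0.95,-0.8,-0.3],"rot": [0,0,0.945],"grip": -1},
    {"linear": [-0.95,-0.8,-0.3],"rot": [0,0,0.945],"grip": -1},
    {"linear": [-0.95,-0.8,-0.3],"rot": [0,0,0.945],"grip": -1},
    {"linear": [-0.95,-0.8,-0.3],"rot": [0,0,0.945],"grip": -1},
    {"linear": [-0.95,-0.8,-0.3],"rot": [0,0,0.945],"grip": -1},
    {"linear": [-0.95,-0.8,-0.3],"rot": [0,0,0.945],"grip": -1},
    {"linear": [-0.95,-0.8,-0.3],"rot": [0,0,0.945],"grip": -1},
    {"linear": [-0.95,-0.8,-0.3],"rot": [0,0,0.945],"grip": -1},
    {"linear": [-0.95,-0.8,-0.3],"rot": [0,0,0.945],"grip": -1},
    {"linear": [-0.95,-0.8,-0.3],"rot": [0,0,0.945],"grip": -1},
    {"linear": [-0.95,-0.8,-0.3],"rot": [0,0,0.945],"grip": -1}
  ]
}}

```text
t: 1.35
tool_pos: [0.2886, 0.3237, 0.2442]
ee_rot: [-3.141, 0.0, 1.385]
ft_force: [0.3, 0.1, -0.8]
grip_width: 0.0943
finger_force: 0.0
```

Emit:
{"fn": "jog_arm", "kwargs": {
  "rows": [
    {"linear": [-1,1,0],"rot": [0,0,0],"grip": -1},
    {"linear": [-1,1,0],"rot": [0,0,0],"grip": -1},
    {"linear": [-1,1,0],"rot": [0,0,0],"grip": -1},
    {"linear": [-1,1,0],"rot": [0,0,0],"grip": -1},
    {"linear": [-1,1,0],"rot": [0,0,0],"grip": -1},
    {"linear": [-1,1,0],"rot": [0,0,0],"grip": -1},
    {"linear": [-1,1,0],"rot": [0,0,0],"grip": -1},
    {"linear": [-1,1,0],"rot": [0,0,0],"grip": -1}
  ]
}}

```text
t: 2.15
tool_pos: [0.4477, 0.0896, 0.244]
ee_rot: [-3.14, -0.0, 1.382]
ft_force: [-0.5, 0.1, 1.1]
grip_width: 0.0936
finger_force: 0.0
```

Emit:
{"fn": "jog_arm", "kwargs": {
  "rows": [
    {"linear": [-0.5,0.5,0],"rot": [0,0,0],"grip": -1},
    {"linear": [-0.5,0.5,0],"rot": [0,0,0],"grip": -1},
    {"linear": [-0.5,0.5,0],"rot": [0,0,0],"grip": -1},
    {"linear": [-0.5,0.5,0],"rot": [0,0,0],"grip": -1},
    {"linear": [-0.5,0.5,0],"rot": [0,0,0],"grip": -1}
  ]
}}

```text
t: 2.65
tool_pos: [0.5269, -0.0259, 0.2441]
ee_rot: [-3.14, -0.001, 1.384]
ft_force: [-0.8, 0.2, 0.7]
grip_width: 0.0941
finger_force: 0.0
```

```bash
python3 - <<'E'
from h import *
import pickle
c=cap('wrist'); pickle.dump(c,open('w1.pkl','wb')); cv2.imwrite('pics/w1.png',c['pixels'])
print(-c['R'].T@c['t'])
E
```

```text
[0.53815585 0.0429436  0.44424733]
```

View pics/w1.png

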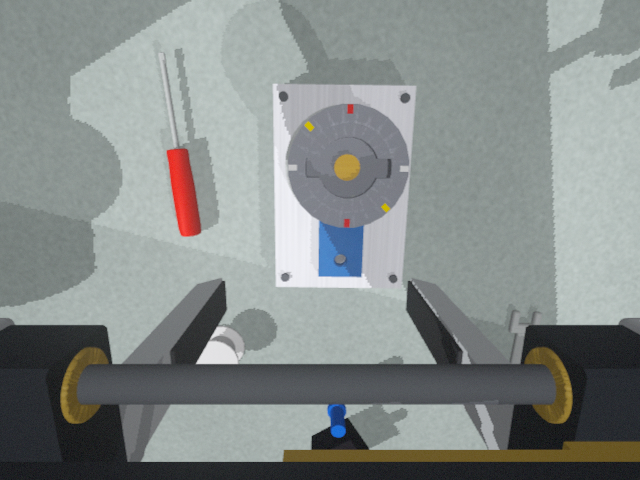

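The wrist picture shows the rim around (348,166), white marks at (292,167) and (404,168), yellow at (309,126) and (386,208), red at (350,108) and (346,222), and the ear hole at (340,259).

```bash
python3 - <<'E'
from h import *
import pickle
c=pickle.load(open('w1.pkl','rb')); hsv=cv2.cvtColor(c['pixels'],cv2.COLOR_BGR2HSV)
H,S,V=cv2.split(hsv); g=np.zeros((480,640),bool); g[95:235,280:415]=1
def blobs(m,lo=6,hi=300):
    n,l,s,cen=cv2.connectedComponentsWithStats((m).astype(np.uint8)); return [(s[i,4],cen[i].round(1)) for i in range(1,n) if lo<s[i,4]<hi]
for nm,m in dict(red=g&((H<8)|(H>172))&(S>140),yel=g&(H>22)&(H<35)&(S>140),wh=g&(S<25)&(V>190)).items():
    for a,p in blobs(m):
        w=ray(c,*p,.112)
        if np.hypot(w[0]-.566,w[1]-.024)<.06: print(nm,a,p,w.round(4))
h=np.zeros((480,640),bool); h[248:272,325:358]=1
print(blobs(h&(S<100)), [ray(c,*p,.042).round(4) for a,p in blobs(h&(S<100))])
W=cloud(c); r=(W[...,2]>.108)&(W[...,2]<.117)&g
ct=max(cv2.findContours(r.astype(np.uint8),0,1)[0],key=len); e=cv2.fitEllipse(ct); print(e, ray(c,*e[0],.112).round(4))
E
```

```text
red 40 [350.  108.5] [0.5732 0.075  0.112 ]
red 34 [346.4 222.6] [ 0.554  -0.0216  0.112 ]
yel 50 [308.7 125.8] [0.536  0.0677 0.112 ]
yel 41 [385.1 207.5] [ 0.5908 -0.0144  0.112 ]
wh 35 [292. 167.] [0.5149 0.0364 0.112 ]
wh 29 [403.9 168.4] [0.6119 0.0169 0.112 ]
wh 50 [366.7 229.8] [ 0.5712 -0.0317  0.112 ]
[(np.int32(84), array([339.8, 258.6]))] [array([ 0.5431, -0.0748,  0.042 ])]
((347.63153076171875, 165.42782592773438), (119.8495864868164, 124.00370025634766), 21.092727661132812) [0.5635 0.0287 0.112 ]
```

Emit:
{"fn": "jog_arm", "kwargs": {
  "rows": [
    {"linear": [-1,0.2,0],"rot": [0,0,0],"grip": -1},
    {"linear": [-1,0.2,0],"rot": [0,0,0],"grip": -1},
    {"linear": [-1,0.2,0],"rot": [0,0,0],"grip": -1},
    {"linear": [-1,0.2,0],"rot": [0,0,0],"grip": -1},
    {"linear": [-1,0.2,0],"rot": [0,0,0],"grip": -1},
    {"linear": [-1,0.2,0],"rot": [0,0,0],"grip": -1}
  ]
}}

```text
t: 3.3
tool_pos: [0.5289, -0.2301, 0.2445]
ee_rot: [-3.142, -0.001, 1.383]
ft_force: [-0.0, 0.9, 0.4]
grip_width: 0.0942
finger_force: 0.0
```

Emit:
{"fn": "jog_arm", "kwargs": {
  "rows": [
    {"linear": [-0.4,0,0],"rot": [0,0,0],"grip": -1},
    {"linear": [-0.4,0,0],"rot": [0,0,0],"grip": -1},
    {"linear": [-0.4,0,0],"rot": [0,0,0],"grip": -1},
    {"linear": [-0.4,0,0],"rot": [0,0,0],"grip": -1}
  ]
}}

```text
t: 3.7
tool_pos: [0.5147, -0.3072, 0.2449]
ee_rot: [3.141, -0.001, 1.385]
ft_force: [0.2, 0.4, -0.1]
grip_width: 0.0938
finger_force: 0.0
```

```bash
python3 - <<'E'
from h import *
import pickle
c=cap('wrist'); pickle.dump(c,open('w2.pkl','wb')); cv2.imwrite('pics/w2.png',c['pixels'])
o=ctrl.get_obs(); print(o['tool_pos'],o['ee_rot'])
hsv=cv2.cvtColor(c['pixels'],cv2.COLOR_BGR2HSV); H,S,V=cv2.split(hsv); W=cloud(c)
for nm,m in dict(red=((H<8)|(H>172))&(S>140),blue=(H>100)&(H<130)&(S>120)).items():
    n,l,s,cen=cv2.connectedComponentsWithStats(m.astype(np.uint8))
    for i in range(1,n):
        if s[i,4]>60:
            P=W[l==i]; z=np.percentile(P[:,2],97); Q=P[P[:,2]>z-.006]; print(nm,s[i],z.round(4),Q.mean(0).round(4),Q.min(0).round(3),Q.max(0).round(3))
E
```

```text
[ 0.51481035 -0.30695069  0.24502035] [ 3.14070082e+00 -9.78332890e-04  1.38545674e+00]
red [301 259  18  25 337] 0.0831 [ 0.4967 -0.3553  0.0833] [ 0.488 -0.365  0.077] [ 0.525 -0.238  0.445]
red [626 286  14  20 174] 0.0252 [ 0.8719 -0.4749  0.0301] [ 0.525 -0.487  0.02 ] [ 0.886 -0.238  0.445]
blue [278   0  50   7 287] 0.0436 [ 0.5392 -0.095   0.0413] [ 0.516 -0.101  0.038] [ 0.563 -0.089  0.044]
blue [292 179  22  23 386] 0.079 [ 0.5044 -0.2715  0.0792] [ 0.496 -0.28   0.074] [ 0.525 -0.238  0.445]
blue [231 342  46  23 834] 0.0455 [ 0.4087 -0.4587  0.0535] [ 0.378 -0.472  0.04 ] [ 0.525 -0.238  0.445]
```

View pics/w2.png

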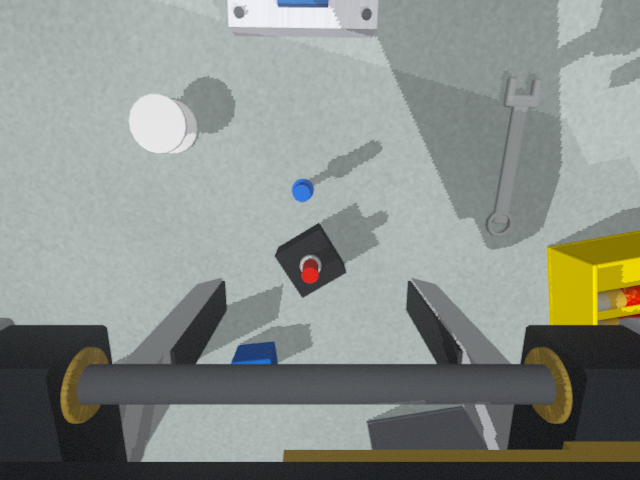

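The wrist picture shows the red pin's top at about (310,274) in its black block, with the blue decoy at (302,189) clear of the fingers.

```bash
python3 - <<'E'
from h import *
import pickle
c=pickle.load(open('w2.pkl','rb'));hsv=cv2.cvtColor(c['pixels'],cv2.COLOR_BGR2HSV); H,S,V=cv2.split(hsv); W=cloud(c)
m=((H<8)|(H>172))&(S>140)&(abs(W[...,2]-.082)<.006)&(W[...,1]<-.3); v,u=np.nonzero(m)
print(len(u),u.min(),u.max(),v.min(),v.max(),np.median(W[m],0))
for vv in (v.max()-8,v.max()-9): print(ray(c,(u.min()+u.max())/2,vv,.082))
print(c['fx'])
E
```

```text
232 301 317 266 283 [ 0.49669607 -0.35571737  0.08171114]
[ 0.49625671 -0.35615362  0.082     ]
[ 0.49646227 -0.35508222  0.082     ]
367.5606588056809
```

Emit:
{"fn": "jog_arm", "kwargs": {
  "rows": [
    {"linear": [-0.26,-0.045,0],"rot": [0,0,0],"grip": -1},
    {"linear": [-0.26,-0.045,0.3],"rot": [0,0,0],"grip": -1},
    {"linear": [-0.26,-0.045,0.6],"rot": [0,0,0],"grip": -1},
    {"linear": [-0.26,-0.045,0.75],"rot": [0,0,0],"grip": -1},
    {"linear": [-0.26,-0.045,0.9],"rot": [0,0,0],"grip": -1},
    {"linear": [-0.26,-0.045,0.965],"rot": [0,0,0],"grip": -1},
    {"linear": [-0.26,-0.045,0.965],"rot": [0,0,0],"grip": -1},
    {"linear": [-0.26,-0.045,0.965],"rot": [0,0,0],"grip": -1}
  ]
}}

```text
t: 4.55
tool_pos: [0.4972, -0.3589, 0.0538]
ee_rot: [3.138, 0.002, 1.384]
ft_force: [-0.2, -0.3, 0.4]
grip_width: 0.094
finger_force: 0.0
```

Emit:
{"fn": "jog_arm", "kwargs": {
  "rows": [
    {"linear": [0,0,0],"rot": [0,0,0],"grip": 1},
    {"linear": [0,0,0],"rot": [0,0,0],"grip": 1},
    {"linear": [0,0,0],"rot": [0,0,0],"grip": 1},
    {"linear": [0,0,0],"rot": [0,0,0],"grip": 1},
    {"linear": [0,0,0],"rot": [0,0,0],"grip": 1},
    {"linear": [0,0,0],"rot": [0,0,0],"grip": 1},
    {"linear": [0,0,0],"rot": [0,0,0],"grip": 1},
    {"linear": [0,0,0],"rot": [0,0,0],"grip": 1},
    {"linear": [0,0,0],"rot": [0,0,0],"grip": 1},
    {"linear": [0,0,0],"rot": [0,0,0],"grip": 1}
  ]
}}

```text
t: 5.55
tool_pos: [0.4957, -0.359, 0.0514]
ee_rot: [3.141, -0.0, 1.382]
ft_force: [0.1, -0.7, -1.0]
grip_width: 0.0174
finger_force: 19.1
```

Emit:
{"fn": "jog_arm", "kwargs": {
  "rows": [
    {"linear": [0,0,-0.2],"rot": [0,0,0],"grip": 1},
    {"linear": [0,0,-0.4],"rot": [0,0,0],"grip": 1},
    {"linear": [0,0,-0.6],"rot": [0,0,0],"grip": 1},
    {"linear": [0.2,0,-0.6],"rot": [0,0,0],"grip": 1},
    {"linear": [0.4,0,-0.6],"rot": [0,0,0],"grip": 1},
    {"linear": [0.6,0,-0.6],"rot": [0,0,0],"grip": 1},
    {"linear": [0.8,0,-0.6],"rot": [0,0,0],"grip": 1},
    {"linear": [0.9,0,-0.6],"rot": [0,0,0],"grip": 1},
    {"linear": [1,0,-0.6],"rot": [0,0,0],"grip": 1},
    {"linear": [1,0,-0.6],"rot": [0,0,0],"grip": 1}
  ]
}}

```text
t: 6.55
tool_pos: [0.5332, -0.1602, 0.1714]
ee_rot: [-3.141, -0.001, 1.386]
ft_force: [-0.5, -0.4, -0.9]
grip_width: 0.0167
finger_force: 29.8
```

Emit:
{"fn": "jog_arm", "kwargs": {
  "rows": [
    {"linear": [0.2,-0.015,0],"rot": [0,0,0],"grip": 1},
    {"linear": [0.3,-0.03,0],"rot": [0,0,0],"grip": 1},
    {"linear": [0.4,-0.03,0],"rot": [0,0,0],"grip": 1},
    {"linear": [0.42,-0.03,0.1],"rot": [0,0,0],"grip": 1},
    {"linear": [0.42,-0.03,0.2],"rot": [0,0,0],"grip": 1},
    {"linear": [0.42,-0.03,0.25],"rot": [0,0,0],"grip": 1},
    {"linear": [0.42,-0.03,0.25],"rot": [0,0,0],"grip": 1},
    {"linear": [0.42,-0.03,0.25],"rot": [0,0,0],"grip": 1}
  ]
}}

```text
t: 7.35
tool_pos: [0.543, -0.0796, 0.1218]
ee_rot: [3.141, 0.0, 1.382]
ft_force: [0.1, 0.3, -1.3]
grip_width: 0.0169
finger_force: 29.8
```

```bash
python3 - <<'E'
from h import *
import pickle
o=ctrl.get_obs(); print(o['tool_pos'],o['ee_rot'],o['grip_width'],o['finger_force'])
ims=[]
for n,(a,b) in dict(scene=(260,190),side=(270,210),wrist=(250,190)).items():
    c=cap(n); pickle.dump(c,open(n+'3.pkl','wb')); 
    k=100 if n!='wrist' else 180
    ims.append(cv2.resize(c['pixels'][b:b+k,a:a+k],(400,400) if n=='wrist' else (400,400),interpolation=2)[:, :])
cv2.imwrite('pics/t3.png',cv2.resize(np.hstack(ims),(798,266),interpolation=cv2.INTER_AREA) if 0 else np.vstack([np.hstack(ims[:2]),np.zeros((1,800,3),np.uint8)]))
cv2.imwrite('pics/t3w.png',ims[2])
E
```

```text
[ 0.54297929 -0.07960339  0.12178509] [3.14112684e+00 1.00917833e-04 1.38154518e+00] 0.016896981595505244 29.787183701992035
```

View pics/t3.png

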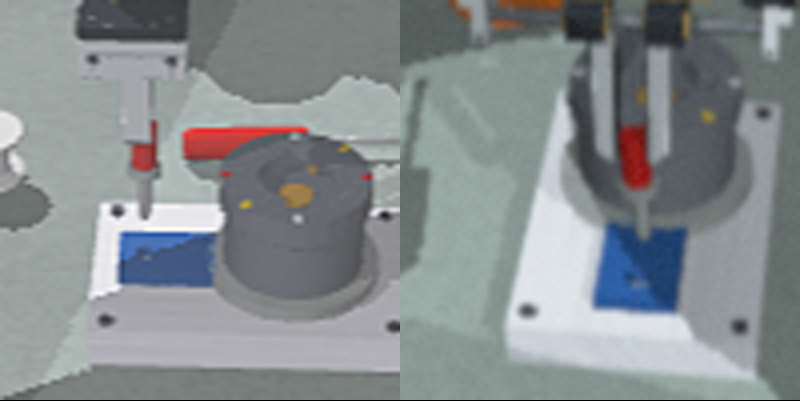

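The left half (scene) shows the pin tip at (146,214) above the ear hole (146,253), and the right half (side) shows the tip at (643,233) and the hole at (637,280). The pin is held roughly upright, and I will compare the tip with the hole in both views.

```bash
python3 - <<'E'
from h import *
import pickle
C={n:pickle.load(open(n+'3.pkl','rb')) for n in('scene','side')}
px=dict(tip=((296.5,243.7),(330.7,268.2)),collar=((296.5,233.2),(329.5,257)),hole=((296.5,253.2),(329.25,280)))
def P(c): return np.array([[c['fx'],0,c['cx']],[0,c['fy'],c['cy']],[0,0,1]])@np.c_[c['R'],c['t']]
for k,(a,b) in px.items():
    X=cv2.triangulatePoints(P(C['scene']),P(C['side']),np.array(a,float).reshape(2,1),np.array(b,float).reshape(2,1)); print(k,(X[:3]/X[3]).ravel().round(4))
print(ray(C['scene'],*px['tip'][0],.0745),ray(C['side'],*px['tip'][1],.0745))
# handle red centroid columns from masks
for n,(a,b) in dict(scene=(285,205),side=(318,235)).items():
    c=C[n]; h=cv2.cvtColor(c['pixels'],cv2.COLOR_BGR2HSV); m=((h[...,0]<8)|(h[...,0]>172))&(h[...,1]>130); 
    q=np.zeros_like(m); q[b:b+40,a:a+22]=1; m&=q; W=cloud(c)[m]; print(n,m.sum(),np.median(W,0).round(4),W.min(0).round(3),W.max(0).round(3))
# wrist view of hole?
E
```

```text
tip [ 0.5491 -0.0764  0.078 ]
collar [ 0.5467 -0.0758  0.1127]
hole [ 0.545  -0.0764  0.0403]
[ 0.54347755 -0.07515923  0.0745    ] [ 0.54963454 -0.0737221   0.0745    ]
scene 42 [ 0.5496 -0.0772  0.1297] [ 0.376 -0.085  0.016] [ 0.558 -0.02   0.154]
side 94 [ 0.5432 -0.0837  0.1431] [ 0.483 -0.947  0.112] [ 0.552 -0.021  0.884]
```

View pics/t3w.png

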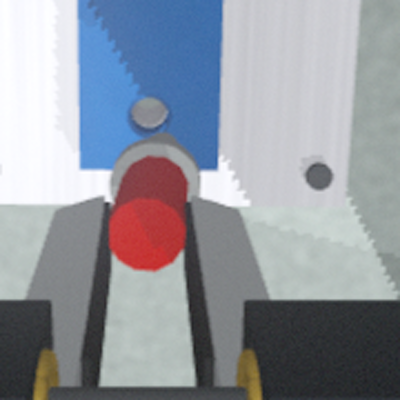

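The wrist crop shows the handle top at (148,235), the collar at (154,178) and the hole at (149,112). The tip sits about 3.5 mm too far in tool +y, so I will shift it, lower it and look again.

Emit:
{"fn": "jog_arm", "kwargs": {
  "rows": [
    {"linear": [0,-0.0175,0.05],"rot": [0,0,0],"grip": 1},
    {"linear": [0,-0.0175,0.1],"rot": [0,0,0],"grip": 1},
    {"linear": [0,-0.0175,0.1],"rot": [0,0,0],"grip": 1},
    {"linear": [0,-0.0175,0.1],"rot": [0,0,0],"grip": 1}
  ]
}}

```text
t: 7.9
tool_pos: [0.5388, -0.0781, 0.1005]
ee_rot: [-3.14, -0.0, 1.382]
ft_force: [0.1, 0.1, -0.5]
grip_width: 0.0165
finger_force: 29.8
```

```bash
python3 - <<'E'
from h import *
import pickle
o=ctrl.get_obs(); print(o['tool_pos'],o['ee_rot'])
ims=[]
for n,(a,b,k) in dict(scene=(275,215,50),side=(305,240,50),wrist=(280,205,100)).items():
    c=cap(n); pickle.dump(c,open(n+'4.pkl','wb')); ims.append(cv2.resize(c['pixels'][b:b+k,a:a+k],(400,400),interpolation=2)); print(n,c['cx'],c['fx'])
cv2.imwrite('pics/t4.png',cv2.resize(np.hstack(ims),(798,266),interpolation=cv2.INTER_AREA) if 0 else np.hstack([cv2.resize(i,(266,266),interpolation=cv2.INTER_AREA) for i in ims]))
E
```

```text
[ 0.5388153  -0.07805132  0.10053746] [-3.14005725e+00 -1.76042718e-04  1.38247860e+00]
scene 313.9505492811413 489.98023116614166
side 324.6131882094135 503.0279777424034
wrist 315.98353804020866 367.5606588056809
```

View pics/t4.png

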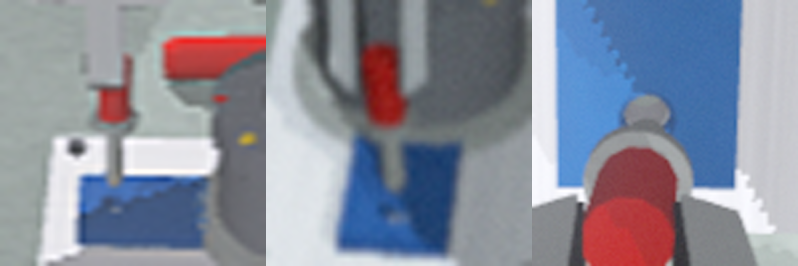

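The left part (scene) shows the tip at (115,183) and the hole at (115,207). The middle part (side) shows the tip at (398,187) and the hole at (397,213). The right part (wrist) shows the handle top at (629,232), the collar at (639,180) and the hole at (647,110), so the pin leans slightly towards tool +y.

```bash
python3 - <<'E'
from h import *
import pickle
C={n:pickle.load(open(n+'4.pkl','rb')) for n in('scene','side','wrist')}
s=266/50; f=lambda a,b,x0,k: (lambda u,v:(a+(u-x0)/(266/k),b+v/(266/k)))
g=dict(scene=f(275,215,0,50),side=f(305,240,266,50),wrist=f(280,205,532,100))
pts=dict(scene=dict(collar=(115,124,.094),tip=(115,184,.053),hole=(115,207,.042)),side=dict(top=(379,46,.131),collar=(388,117,.094),tip=(398,188,.053),hole=(397,213,.042)),wrist=dict(top=(629,232,.131),collar=(639,180,.0965),hole=(647,110,.042)))
ex=np.array([np.cos(1.382),np.sin(1.382)]);ey=np.array([ex[1],-ex[0]]);T=np.array([.5388,-.0781])
for n in pts:
  for k,(u,v,z) in pts[n].items():
    w=ray(C[n],*g[n](u,v),z); print(n,k,w.round(4),'tool xy',((w[:2]-T)@ex).round(4),((w[:2]-T)@ey).round(4))
E
```

```text
scene collar [ 0.5444 -0.0748  0.094 ] tool xy 0.0043 0.0048
scene tip [ 0.5428 -0.0749  0.053 ] tool xy 0.0039 0.0034
scene hole [ 0.5487 -0.0758  0.042 ] tool xy 0.0041 0.0093
side top [ 0.5403 -0.0677  0.131 ] tool xy 0.0105 -0.0005
side collar [ 0.5434 -0.0728  0.094 ] tool xy 0.006 0.0035
side tip [ 0.5472 -0.0754  0.053 ] tool xy 0.0043 0.0077
side hole [ 0.5462 -0.0801  0.042 ] tool xy -0.0005 0.0077
wrist top [ 0.5385 -0.0742  0.131 ] tool xy 0.0038 -0.0011
wrist collar [ 0.5405 -0.0757  0.0965] tool xy 0.0026 0.0012
wrist hole [ 0.5437 -0.0741  0.042 ] tool xy 0.0049 0.004
```

Emit:
{"fn": "jog_arm", "kwargs": {
  "rows": [
    {"linear": [0,0.02,0],"rot": [0.05,0,0],"grip": 1},
    {"linear": [0,0.02,0],"rot": [0.05,0,0],"grip": 1},
    {"linear": [0,0.02,0.02],"rot": [0.05,0,0],"grip": 1},
    {"linear": [0,0.02,0.04],"rot": [0.05,0,0],"grip": 1},
    {"linear": [0,0.02,0.06],"rot": [0.05,0,0],"grip": 1},
    {"linear": [0,0.02,0.075],"rot": [0.05,0,0],"grip": 1},
    {"linear": [0,0.02,0.09],"rot": [0.05,0,0],"grip": 1},
    {"linear": [0,0.02,0.09],"rot": [0.05,0,0],"grip": 1}
  ]
}}

```text
t: 8.85
tool_pos: [0.5428, -0.0789, 0.0829]
ee_rot: [-3.062, -0.0, 1.382]
ft_force: [-0.3, -0.1, -0.4]
grip_width: 0.0172
finger_force: 29.8
```

Emit:
{"fn": "jog_arm", "kwargs": {
  "rows": [
    {"linear": [0,0.002,0.025],"rot": [0,0,0],"grip": 1},
    {"linear": [0,0.004,0.05],"rot": [0,0,0],"grip": 1},
    {"linear": [0,0.006,0.075],"rot": [0,0,0],"grip": 1},
    {"linear": [0,0.006,0.075],"rot": [0,0,0],"grip": 1}
  ]
}}

```text
t: 9.25
tool_pos: [0.5425, -0.0788, 0.0671]
ee_rot: [-3.061, -0.0, 1.382]
ft_force: [0.1, 1.1, -1.5]
grip_width: 0.0172
finger_force: 29.8
```

Emit:
{"fn": "jog_arm", "kwargs": {
  "rows": [
    {"linear": [0,0.002,0.025],"rot": [0,0,0],"grip": 1},
    {"linear": [0,0.004,0.05],"rot": [0,0,0],"grip": 1},
    {"linear": [0,0.005,0.065],"rot": [0,0,0],"grip": 1},
    {"linear": [0,0.006,0.075],"rot": [0,0,0],"grip": 1},
    {"linear": [0,0.006,0.08],"rot": [0,0,0],"grip": 1}
  ]
}}

```text
t: 9.75
tool_pos: [0.5431, -0.0789, 0.0519]
ee_rot: [-3.063, -0.0, 1.382]
ft_force: [0.6, -0.2, -0.4]
grip_width: 0.017
finger_force: 29.8
```

Emit:
{"fn": "jog_arm", "kwargs": {
  "rows": [
    {"linear": [0,0.001,0.01],"rot": [0,0,0],"grip": 1},
    {"linear": [0,0.0015,0.018],"rot": [0,0,0],"grip": 1},
    {"linear": [0,0.0015,0.018],"rot": [0,0,0],"grip": 1}
  ]
}}

```text
t: 10.05
tool_pos: [0.5442, -0.0791, 0.0507]
ee_rot: [-3.066, -0.0, 1.382]
ft_force: [-1.5, 1.3, 5.4]
grip_width: 0.0168
finger_force: 29.9
```

Emit:
{"fn": "jog_arm", "kwargs": {
  "rows": [
    {"linear": [0,0,0],"rot": [0,0,0],"grip": -1},
    {"linear": [0,0,0],"rot": [0,0,0],"grip": -1},
    {"linear": [0,0,0],"rot": [0,0,0],"grip": -1},
    {"linear": [0,0,0],"rot": [0,0,0],"grip": -1},
    {"linear": [0,0,0],"rot": [0,0,0],"grip": -1},
    {"linear": [0,0,0],"rot": [0,0,0],"grip": -1},
    {"linear": [0,0,0],"rot": [0,0,0],"grip": -1}
  ]
}}

```text
t: 10.75
tool_pos: [0.5432, -0.079, 0.0486]
ee_rot: [-3.063, -0.0, 1.382]
ft_force: [1.4, 0.1, 0.6]
grip_width: 0.0698
finger_force: 0.0
```

Emit:
{"fn": "jog_arm", "kwargs": {
  "rows": [
    {"linear": [0,0,0],"rot": [0,0,0],"grip": -1},
    {"linear": [0,-0.01,-0.15],"rot": [0,0,0],"grip": -1},
    {"linear": [0,-0.03,-0.4],"rot": [0,0,0],"grip": -1},
    {"linear": [0,-0.05,-0.65],"rot": [-0.05,0,0],"grip": -1},
    {"linear": [0,-0.076,-0.97],"rot": [-0.05,0,0],"grip": -1},
    {"linear": [0,-0.076,-0.97],"rot": [-0.05,0,0],"grip": -1},
    {"linear": [0,-0.076,-0.97],"rot": [-0.05,0,0],"grip": -1}
  ]
}}

```text
t: 11.45
tool_pos: [0.5448, -0.0793, 0.2471]
ee_rot: [3.134, 0.0, 1.382]
ft_force: [0.1, -0.2, 0.5]
grip_width: 0.0939
finger_force: 0.0
```

```bash
python3 - <<'E'
from h import *
import pickle
c=cap('wrist'); pickle.dump(c,open('w5.pkl','wb')); o=ctrl.get_obs(); print(o['tool_pos'],o['ee_rot'],o['joint_pos'])
hsv=cv2.cvtColor(c['pixels'],cv2.COLOR_BGR2HSV); H,S,V=cv2.split(hsv); W=cloud(c)
red=((H<8)|(H>172))&(S>140)
m=red&(np.hypot(W[...,0]-.543,W[...,1]+.076)<.03)&(W[...,2]<.12); print('pin top',m.sum(),np.percentile(W[m],[50,95],axis=0).round(4))
m2=m&(W[...,2]>.078); print(np.median(W[m2],0).round(4))
g=np.hypot(W[...,0]-.5635,W[...,1]-.0267)<.055
def bl(m):
    n,l,s,ce=cv2.connectedComponentsWithStats(m.astype(np.uint8)); return [(s[i,4],ray(c,*ce[i],.112).round(4)) for i in range(1,n) if s[i,4]>10]
g&=(W[...,2]>.1)
print('red',bl(red&g),'yel',bl(g&(H>22)&(H<35)&(S>140)),'wh',bl(g&(S<25)&(V>190)))
E
```

```text
[ 0.5437129  -0.07910501  0.24369866] [3.13990895e+00 4.36676328e-05 1.38237343e+00] [-2.47712473e-01  8.08727136e-02  1.26108983e+00  5.76577928e-05
  1.79794678e+00 -5.92765803e-02]
pin top 222 [[ 0.5442 -0.0756  0.0818]
 [ 0.5509 -0.0688  0.083 ]]
[ 0.5441 -0.0758  0.0818]
red [(np.int32(49), array([0.5731, 0.075 , 0.112 ])), (np.int32(37), array([ 0.554 , -0.0217,  0.112 ]))] yel [(np.int32(52), array([0.5359, 0.0676, 0.112 ])), (np.int32(47), array([ 0.5909, -0.0142,  0.112 ]))] wh [(np.int32(60), array([0.5136, 0.0362, 0.112 ])), (np.int32(35), array([0.612 , 0.0173, 0.112 ]))]
```

Emit:
{"fn": "jog_arm", "kwargs": {
  "rows": [
    {"linear": [1,-0.5,0],"rot": [0,0,-0.896],"grip": -1},
    {"linear": [1,-0.5,0],"rot": [0,0,-0.896],"grip": -1},
    {"linear": [1,-0.5,0],"rot": [0,0,-0.896],"grip": -1},
    {"linear": [1,-0.5,0],"rot": [0,0,-0.896],"grip": -1},
    {"linear": [1,-0.5,0],"rot": [0,0,-0.896],"grip": -1},
    {"linear": [1,-0.5,0],"rot": [0,0,-0.896],"grip": -1},
    {"linear": [1,-0.5,0],"rot": [0,0,-0.896],"grip": -1},
    {"linear": [1,-0.5,0],"rot": [0,0,-0.896],"grip": -1},
    {"linear": [1,-0.5,0],"rot": [0,0,-0.896],"grip": -1},
    {"linear": [1,-0.5,0],"rot": [0,0,-0.896],"grip": -1},
    {"linear": [1,-0.5,0],"rot": [0,0,-0.896],"grip": -1}
  ]
}}

```text
t: 12.6
tool_pos: [0.4814, 0.136, 0.2395]
ee_rot: [-3.138, -0.006, 2.79]
ft_force: [0.1, 0.2, -0.1]
grip_width: 0.0935
finger_force: 0.0
```

Emit:
{"fn": "jog_arm", "kwargs": {
  "rows": [
    {"linear": [0.07,0.55,0],"rot": [0,0,0],"grip": -1},
    {"linear": [0.07,0.55,0],"rot": [0,0,0],"grip": -1},
    {"linear": [0.07,0.55,0],"rot": [0,0,0],"grip": -1},
    {"linear": [0.07,0.55,0],"rot": [0,0,0],"grip": -1},
    {"linear": [0.07,0.55,0],"rot": [0,0,0],"grip": -1}
  ]
}}

```text
t: 13.1
tool_pos: [0.5068, 0.2433, 0.242]
ee_rot: [-3.139, -0.002, 2.789]
ft_force: [0.1, 0.1, -0.3]
grip_width: 0.0939
finger_force: 0.0
```

```bash
python3 - <<'E'
from h import *
import pickle
c=cap('wrist'); pickle.dump(c,open('w6.pkl','wb')); o=ctrl.get_obs(); print(o['tool_pos'],o['ee_rot'])
cv2.imwrite('pics/w6.png',c['pixels'])
hsv=cv2.cvtColor(c['pixels'],cv2.COLOR_BGR2HSV); H,S,V=cv2.split(hsv); W=cloud(c)
near=np.hypot(W[...,0]-.478,W[...,1]-.2545)<.07
m=near&(H>3)&(H<20)&(S>140); t=m&(W[...,2]>.051)
ct=max(cv2.findContours(t.astype(np.uint8),0,1)[0],key=cv2.contourArea)
b=cv2.boxPoints(cv2.minAreaRect(ct)); B=np.array([ray(c,*p,.056) for p in b]); print('bar',B.round(4).tolist(),B.mean(0)); 
for i in range(2): d=B[i+1]-B[i]; print(np.linalg.norm(d[:2]),np.arctan2(d[1],d[0]))
n,l,s,ce=cv2.connectedComponentsWithStats((near&(S<60)&(V>190)&(abs(W[...,2]-.024)<.008)).astype(np.uint8))
for i in range(1,n):
    if s[i,4]>8: print('white',s[i,4],ce[i],ray(c,*ce[i],.024).round(4))
E
```

```text
[0.50700303 0.2429745  0.24259076] [-3.14002724e+00 -7.95078614e-04  2.78825123e+00]
bar [[0.4446, 0.2632, 0.056], [0.4488, 0.2747, 0.056], [0.5034, 0.2552, 0.056], [0.499, 0.2432, 0.056]] [0.47392798 0.25909517 0.056     ]
0.012284522944031094 1.219306467348828
0.057958028800455544 -0.34421060208576215
white 20 [320.95 151.85] [0.4371 0.2728 0.024 ]
white 18 [321.  222.5] [0.5113 0.2459 0.024 ]
```

View pics/w6.png

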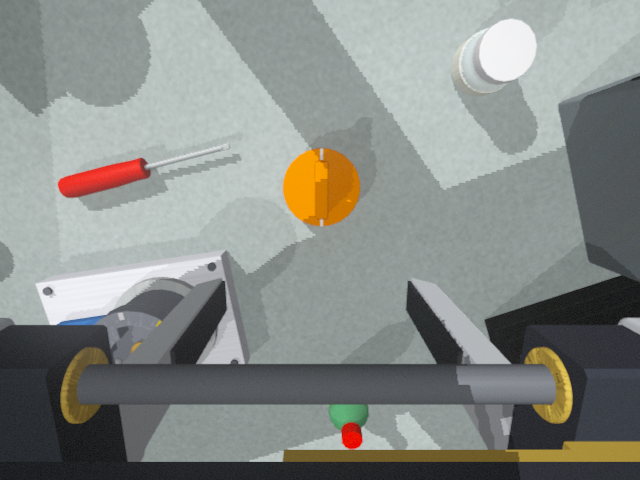

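The wrist picture shows the lid at (321,187) with white lines at (321,152) and (321,222), and the bar in line with the tool's x. Nothing obstructs it.

Emit:
{"fn": "jog_arm", "kwargs": {
  "rows": [
    {"linear": [0.18,0.02,0.2],"rot": [0,0,-0.004],"grip": -1},
    {"linear": [0.18,0.02,0.45],"rot": [0,0,-0.004],"grip": -1},
    {"linear": [0.18,0.02,0.65],"rot": [0,0,-0.004],"grip": -1},
    {"linear": [0.18,0.02,0.8],"rot": [0,0,-0.004],"grip": -1},
    {"linear": [0.18,0.02,0.9],"rot": [0,0,-0.004],"grip": -1},
    {"linear": [0.18,0.02,0.98],"rot": [0,0,-0.004],"grip": -1},
    {"linear": [0.18,0.02,0.98],"rot": [0,0,-0.004],"grip": -1},
    {"linear": [0.18,0.02,0.98],"rot": [0,0,-0.004],"grip": -1}
  ]
}}

```text
t: 13.95
tool_pos: [0.4751, 0.2594, 0.0479]
ee_rot: [3.141, 0.0, 2.794]
ft_force: [-0.1, 0.2, 0.9]
grip_width: 0.094
finger_force: 0.0
```

Emit:
{"fn": "jog_arm", "kwargs": {
  "rows": [
    {"linear": [0,0,0.06],"rot": [0,0,0],"grip": -1},
    {"linear": [0,0,0.085],"rot": [0,0,0],"grip": -1},
    {"linear": [0,0,0.085],"rot": [0,0,0],"grip": -1},
    {"linear": [0,0,0.085],"rot": [0,0,0],"grip": 1},
    {"linear": [0,0,0.085],"rot": [0,0,0],"grip": 1},
    {"linear": [0,0,0.085],"rot": [0,0,0],"grip": 1},
    {"linear": [0,0,0.085],"rot": [0,0,0],"grip": 1},
    {"linear": [0,0,0.085],"rot": [0,0,0],"grip": 1},
    {"linear": [0,0,0.085],"rot": [0,0,0],"grip": 1},
    {"linear": [0,0,0.085],"rot": [0,0,0],"grip": 1},
    {"linear": [0,0,0.085],"rot": [0,0,0],"grip": 1},
    {"linear": [0,0,0.085],"rot": [0,0,0],"grip": 1}
  ]
}}

```text
t: 15.15
tool_pos: [0.4749, 0.2605, 0.0303]
ee_rot: [3.141, 0.0, 2.796]
ft_force: [0.2, -0.2, -0.1]
grip_width: 0.0257
finger_force: 0.0
```

Emit:
{"fn": "jog_arm", "kwargs": {
  "rows": [
    {"linear": [0,0,0],"rot": [0,0,0],"grip": 1},
    {"linear": [0,0,0],"rot": [0,0,0],"grip": 1},
    {"linear": [0,0,0],"rot": [0,0,0],"grip": 1},
    {"linear": [0,0,0],"rot": [0,0,0],"grip": 1},
    {"linear": [0,0,-0.1],"rot": [0,0,0],"grip": 1},
    {"linear": [0,0,-0.3],"rot": [0,0,0],"grip": 1},
    {"linear": [0,0,-0.5],"rot": [0,0,0],"grip": 1},
    {"linear": [0,0,-0.7],"rot": [0,0,0],"grip": 1},
    {"linear": [0,0,-0.8],"rot": [0,0,0],"grip": 1},
    {"linear": [0,0,-0.8],"rot": [0,0,0],"grip": 1}
  ]
}}

```text
t: 16.15
tool_pos: [0.4768, 0.2612, 0.1944]
ee_rot: [3.136, 0.006, 2.796]
ft_force: [0.5, -0.1, -0.9]
grip_width: 0.0133
finger_force: 30.0
```

Emit:
{"fn": "jog_arm", "kwargs": {
  "rows": [
    {"linear": [-0.13,-0.16,0],"rot": [0,0,-0.02],"grip": 1},
    {"linear": [-0.26,-0.31,0],"rot": [0,0,-0.04],"grip": 1},
    {"linear": [-0.39,-0.47,0],"rot": [0,0,-0.06],"grip": 1},
    {"linear": [-0.52,-0.63,0],"rot": [0,0,-0.08],"grip": 1},
    {"linear": [-0.65,-0.78,0],"rot": [0,0,-0.094],"grip": 1},
    {"linear": [-0.75,-0.88,0],"rot": [0,0,-0.094],"grip": 1},
    {"linear": [-0.81,-0.95,0],"rot": [0,0,-0.094],"grip": 1},
    {"linear": [-0.81,-0.95,0],"rot": [0,0,-0.094],"grip": 1},
    {"linear": [-0.81,-0.95,0],"rot": [0,0,-0.094],"grip": 1}
  ]
}}

```text
t: 17.05
tool_pos: [0.5619, 0.0271, 0.1881]
ee_rot: [3.141, -0.004, 2.943]
ft_force: [-0.4, 1.0, -1.1]
grip_width: 0.0135
finger_force: 30.0
```

```bash
python3 - <<'E'
from h import *
import pickle
o=ctrl.get_obs(); print(o['tool_pos'],o['ee_rot'],o['grip_width'],o['finger_force'],o['joint_pos'])
c=cap('wrist'); pickle.dump(c,open('w7.pkl','wb'))
hsv=cv2.cvtColor(c['pixels'],cv2.COLOR_BGR2HSV); H,S,V=cv2.split(hsv); W=cloud(c)
t=o['tool_pos']; near=np.hypot(W[...,0]-t[0],W[...,1]-t[1])<.07
m=near&(H>3)&(H<20)&(S>140)&(W[...,2]>.13)
D=m&(W[...,2]<t[2]+.005); print('disc z',np.median(W[D],0).round(4),W[D].min(0).round(4),W[D].max(0).round(4))
A=np.c_[W[D][:,:2]-t[:2],np.ones(D.sum())]; print('disc plane',np.linalg.lstsq(A,W[D][:,2],rcond=None)[0].round(4))
n,l,s,ce=cv2.connectedComponentsWithStats((near&(S<60)&(V>180)&(abs(W[...,2]-t[2]+.006)<.008)).astype(np.uint8))
for i in range(1,n):
    if s[i,4]>8: print('white',s[i,4],ce[i],ray(c,*ce[i],t[2]-.006).round(4))
a=c['pixels']; b=cap('side')['pixels'][130:330,220:420]; 
cv2.imwrite('pics/t7.png',np.hstack([cv2.resize(a,(480,360),interpolation=cv2.INTER_AREA),cv2.resize(b,(320,360))]))
E
```

```text
[0.56194707 0.0270734  0.18808097] [ 3.14135445 -0.00399034  2.94318505] 0.013504520874007284 29.9984809756279 [-5.31744601e-02  1.17853785e-01  1.33004819e+00  8.19769104e-04
  1.69760450e+00 -1.42546062e+00]
disc z [0.5473 0.0324 0.1817] [ 0.5173 -0.017   0.1746] [0.6042 0.0697 0.1929]
disc plane [-0.0041  0.0037  0.1817]
white 83 [315.8313253  215.96385542] [0.5234 0.0336 0.1821]
white 17 [243. 274.] [ 0.5488 -0.0153  0.1821]
```

View pics/t7.png

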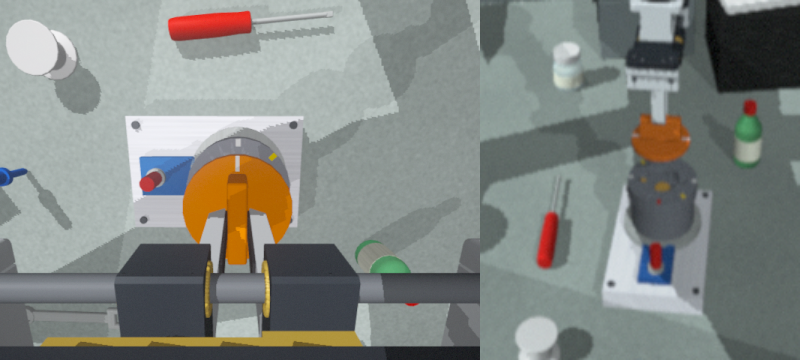

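The left part (wrist) shows the lid level over the mouth, with its white line (237,162) in line with the rim's white mark (237,142). The right part (side) shows the red pin in the ear at (655,255).

Emit:
{"fn": "jog_arm", "kwargs": {
  "rows": [
    {"linear": [-0.006,0.002,0.08],"rot": [0,0,0],"grip": 1},
    {"linear": [-0.006,0.002,0.16],"rot": [0,0,0],"grip": 1},
    {"linear": [-0.006,0.002,0.19],"rot": [0,0,0],"grip": 1},
    {"linear": [-0.006,0.002,0.21],"rot": [0,0,0],"grip": 1},
    {"linear": [-0.006,0.002,0.23],"rot": [0,0,0],"grip": 1},
    {"linear": [-0.006,0.002,0.25],"rot": [0,0,0],"grip": 1},
    {"linear": [-0.006,0.002,0.25],"rot": [0,0,0],"grip": 1},
    {"linear": [-0.006,0.002,0.25],"rot": [0,0,0],"grip": 1}
  ]
}}

```text
t: 17.95
tool_pos: [0.5644, 0.0269, 0.1406]
ee_rot: [3.141, 0.001, 2.944]
ft_force: [-0.1, 0.3, -1.7]
grip_width: 0.0135
finger_force: 30.0
```

Emit:
{"fn": "jog_arm", "kwargs": {
  "rows": [
    {"linear": [0,0,0.015],"rot": [0,0,0],"grip": 1},
    {"linear": [0,0,0.03],"rot": [0,0,0],"grip": 1},
    {"linear": [0,0,0.04],"rot": [0,0,0],"grip": 1},
    {"linear": [0,0,0.05],"rot": [0,0,0],"grip": 1},
    {"linear": [0,0,0.05],"rot": [0,0,0],"grip": 1}
  ]
}}

```text
t: 18.45
tool_pos: [0.5639, 0.027, 0.1297]
ee_rot: [-3.142, -0.001, 2.944]
ft_force: [-0.3, -0.4, -1.6]
grip_width: 0.0132
finger_force: 30.0
```

Emit:
{"fn": "jog_arm", "kwargs": {
  "rows": [
    {"linear": [0,0,0.008],"rot": [0,0,0],"grip": 1},
    {"linear": [0,0,0.016],"rot": [0,0,0],"grip": 1},
    {"linear": [0,0,0.02],"rot": [0,0,0],"grip": 1},
    {"linear": [0,0,0.02],"rot": [0,0,0],"grip": 1}
  ]
}}

```text
t: 18.85
tool_pos: [0.5642, 0.027, 0.1263]
ee_rot: [3.142, 0.0, 2.944]
ft_force: [-0.3, 0.8, -0.8]
grip_width: 0.0134
finger_force: 30.0
```

Emit:
{"fn": "jog_arm", "kwargs": {
  "rows": [
    {"linear": [0,0,0.005],"rot": [0,0,0],"grip": 1},
    {"linear": [0,0,0.01],"rot": [0,0,0],"grip": 1},
    {"linear": [0,0,0.01],"rot": [0,0,0],"grip": 1}
  ]
}}

```text
t: 19.15
tool_pos: [0.5644, 0.027, 0.1262]
ee_rot: [3.141, 0.001, 2.944]
ft_force: [-3.3, -0.5, 6.1]
grip_width: 0.0131
finger_force: 30.0
```

Emit:
{"fn": "jog_arm", "kwargs": {
  "rows": [
    {"linear": [0,0,0],"rot": [0,0,0.03],"grip": 1},
    {"linear": [0,0,0],"rot": [0,0,0.07],"grip": 1},
    {"linear": [0,0,0],"rot": [0,0,0.11],"grip": 1},
    {"linear": [0,0,0],"rot": [0,0,0.15],"grip": 1},
    {"linear": [0,0,0],"rot": [0,0,0.19],"grip": 1},
    {"linear": [0,0,0],"rot": [0,0,0.22],"grip": 1},
    {"linear": [0,0,0],"rot": [0,0,0.25],"grip": 1},
    {"linear": [0,0,0],"rot": [0,0,0.25],"grip": 1}
  ]
}}

```text
t: 19.95
tool_pos: [0.5656, 0.0276, 0.1262]
ee_rot: [3.138, 0.003, 2.552]
ft_force: [0.4, 1.7, 5.4]
grip_width: 0.0134
finger_force: 30.1
```

Emit:
{"fn": "jog_arm", "kwargs": {
  "rows": [
    {"linear": [0,0,0],"rot": [0,0,0.03],"grip": 1},
    {"linear": [0,0,0],"rot": [0,0,0.07],"grip": 1},
    {"linear": [0,0,0],"rot": [0,0,0.11],"grip": 1},
    {"linear": [0,0,0],"rot": [0,0,0.15],"grip": 1},
    {"linear": [0,0,0],"rot": [0,0,0.19],"grip": 1},
    {"linear": [0,0,0],"rot": [0,0,0.22],"grip": 1},
    {"linear": [0,0,0],"rot": [0,0,0.25],"grip": 1},
    {"linear": [0,0,0],"rot": [0,0,0.25],"grip": 1},
    {"linear": [0,0,0],"rot": [0,0,0.25],"grip": 1}
  ]
}}

```text
t: 20.85
tool_pos: [0.5657, 0.0276, 0.1262]
ee_rot: [3.137, 0.002, 2.16]
ft_force: [1.0, 1.4, 5.3]
grip_width: 0.0132
finger_force: 30.2
```

```bash
python3 - <<'E'
from h import *
o=ctrl.get_obs(); print(o['tool_pos'],o['ee_rot'],o['grip_width'],o['moment'],o['ft_force'])
c=cap('wrist'); C=np.array([.5635,.0267])
hsv=cv2.cvtColor(c['pixels'],cv2.COLOR_BGR2HSV); H,S,V=cv2.split(hsv); W=cloud(c)
near=np.hypot(W[...,0]-C[0],W[...,1]-C[1])<.058; near&=(W[...,2]>.1)&(W[...,2]<.13)
for nm,m,z in (('white',(S<60)&(V>180),.12),('yel',(H>22)&(H<35)&(S>140),.112),('red',((H<4)|(H>175))&(S>140),.112)):
    n,l,s,ce=cv2.connectedComponentsWithStats((near&m).astype(np.uint8))
    for i in range(1,n):
        if s[i,4]>8: w=ray(c,*ce[i],z); d=w[:2]-C; print(nm,s[i,4],ce[i].round(1),w.round(4),np.hypot(*d).round(4),np.degrees(np.arctan2(d[1],d[0])).round(1))
D=near&(H>8)&(H<20)&(S>140); print('disc z',np.median(W[D][:,2]))
cv2.imwrite('pics/w8.png',c['pixels'])
E
```

```text
[0.56571952 0.02760056 0.1262086 ] [3.13721881e+00 1.67131972e-03 2.16033645e+00] 0.013152366115326898 [ 0.33570628 -0.09764273  0.17721005] [0.99689366 1.4166122  5.30205317]
white 104 [258.  215.5] [0.5155 0.0397 0.12  ] 0.0497 164.9
white 124 [314.5 217.8] [0.5429 0.0564 0.12  ] 0.0361 124.8
white 18 [232.1 244.5] [0.512 0.017 0.12 ] 0.0524 -169.3
white 28 [228.1 268.5] [0.5174 0.0032 0.12  ] 0.0517 -152.9
yel 101 [318.5 193.1] [0.5375 0.0686 0.112 ] 0.0493 121.8
red 94 [376.9 219.9] [0.5749 0.0747 0.112 ] 0.0493 76.6
red 20 [257.5 323. ] [ 0.5511 -0.021   0.112 ] 0.0492 -104.6
disc z 0.11980069925635026
```

View pics/w8.png

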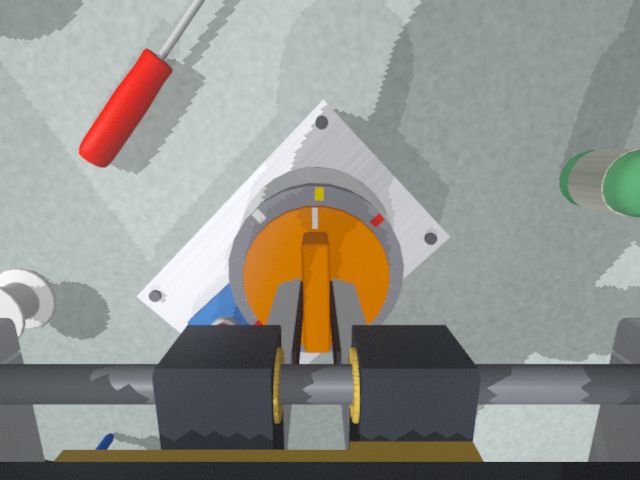

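The picture shows the lid's white line at (314,218), slightly short of the yellow mark at (318,193). The cradle took up its pin play by about 2.5° clockwise, so I will turn about 3° more and check.

Emit:
{"fn": "jog_arm", "kwargs": {
  "rows": [
    {"linear": [0,0,0],"rot": [0,0,0.02],"grip": 1},
    {"linear": [0,0,0],"rot": [0,0,0.033],"grip": 1},
    {"linear": [0,0,0],"rot": [0,0,0.033],"grip": 1},
    {"linear": [0,0,0],"rot": [0,0,0.033],"grip": 1}
  ]
}}

```text
t: 21.3
tool_pos: [0.5657, 0.0276, 0.1262]
ee_rot: [3.137, 0.001, 2.109]
ft_force: [0.9, 1.6, 5.3]
grip_width: 0.0136
finger_force: 30.2
```

```bash
python3 - <<'E'
from h import *
from scipy.optimize import least_squares
o=ctrl.get_obs(); print(o['tool_pos'],o['ee_rot'],o['moment'],o['ft_force'])
c=cap('wrist'); C=np.array([.563,.0269])
hsv=cv2.cvtColor(c['pixels'],cv2.COLOR_BGR2HSV); H,S,V=cv2.split(hsv); W=cloud(c)
near=np.hypot(W[...,0]-C[0],W[...,1]-C[1])<.058; near&=(W[...,2]>.1)&(W[...,2]<.13)
P={}
for nm,m,z in (('white',(S<60)&(V>180),.12),('yel',(H>22)&(H<35)&(S>140),.112),('red',((H<4)|(H>175))&(S>140),.112)):
    n,l,s,ce=cv2.connectedComponentsWithStats((near&m).astype(np.uint8))
    P[nm]=[ray(c,*ce[i],z)[:2] for i in range(1,n) if s[i,4]>15]
w=min(P['white'],key=lambda q:abs(np.hypot(*(q-C))-.037))
D=near&(H>8)&(H<20)&(S>140)&(abs(W[...,2]-.12)<.006)
ct=max(cv2.findContours(D.astype(np.uint8),0,1)[0],key=len)[:,0]
E=np.array([ray(c,*p,.12)[:2] for p in ct]); E=E[np.hypot(*(E-C).T)>.04]
f=least_squares(lambda p:np.hypot(*(E-p).T)-.0435,C,loss='soft_l1',f_scale=.001).x
deg=lambda d:np.degrees(np.arctan2(d[1],d[0])).round(1)
print('lid c',f,len(E),'lid ang',deg(w-f),w)
y=P['yel'][0]; R=P['red']; rc=(R[0]+R[1])/2 if len(R)>1 else C
print('rim c',rc,'yel',deg(y-rc),'red',[deg(r-rc) for r in R],'white via rim c',deg(w-rc))
T=(W[...,2]>.146)&(W[...,2]<.158)&(H>8)&(H<20)&(S>140)&(np.hypot(W[...,0]-C[0],W[...,1]-C[1])<.05)
r=cv2.boxPoints(cv2.minAreaRect(max(cv2.findContours(T.astype(np.uint8),0,1)[0],key=len))); B=np.array([ray(c,*p,.152)[:2] for p in r])
for i in range(2): d=B[i+1]-B[i]; print('bar',np.hypot(*d).round(4),deg(d))
E
```

```text
[0.56571628 0.02758696 0.12617434] [3.13718655e+00 1.44699334e-03 2.10860170e+00] [ 0.29601711 -0.05397341  0.22464706] [0.92345983 1.62445852 5.31634605]
lid c [0.56397385 0.0261298 ] 312 lid ang 122.3 [0.54438143 0.05716655]
rim c [0.563  0.0269] yel 121.2 red [np.float64(75.9)] white via rim c 121.6
bar 0.014 32.9
bar 0.0597 -56.7
```

Emit:
{"fn": "jog_arm", "kwargs": {
  "rows": [
    {"linear": [0,0,0],"rot": [0,0,0.016],"grip": 1},
    {"linear": [0,0,0],"rot": [0,0,0.016],"grip": 1},
    {"linear": [0,0,0],"rot": [0,0,0.016],"grip": 1},
    {"linear": [0,0,0],"rot": [0,0,0.016],"grip": 1},
    {"linear": [0,0,0],"rot": [0,0,0.016],"grip": 1},
    {"linear": [0,0,0],"rot": [0,0,0.016],"grip": 1},
    {"linear": [0,0,0],"rot": [0,0,0.016],"grip": 1},
    {"linear": [0,0,0],"rot": [0,0,0.016],"grip": 1}
  ]
}}

```text
t: 22.15
tool_pos: [0.5657, 0.0276, 0.1262]
ee_rot: [3.137, 0.001, 2.084]
ft_force: [0.9, 1.2, 4.8]
grip_width: 0.0132
finger_force: 30.2
```

```bash
python3 - <<'E'
from h import *
o=ctrl.get_obs(); print(o['ee_rot'],o['moment'],o['ft_force'],o['finger_force'])
c=cap('wrist'); C=np.array([.563,.0269]); L=np.array([.564,.0264])
hsv=cv2.cvtColor(c['pixels'],cv2.COLOR_BGR2HSV); H,S,V=cv2.split(hsv); W=cloud(c)
near=(np.hypot(W[...,0]-C[0],W[...,1]-C[1])<.058)&(W[...,2]>.1)&(W[...,2]<.13)
for nm,m,z in (('white',(S<60)&(V>180),.12),('yel',(H>22)&(H<35)&(S>140),.112),('red',((H<4)|(H>175))&(S>140),.112)):
    n,l,s,ce=cv2.connectedComponentsWithStats((near&m).astype(np.uint8))
    for i in range(1,n):
        if s[i,4]>15: d=ray(c,*ce[i],z)[:2]-(L if nm=='white' else C); print(nm,np.hypot(*d).round(3),np.degrees(np.arctan2(d[1],d[0])).round(1))
T=(W[...,2]>.146)&(W[...,2]<.158)&(H>8)&(H<20)&(S>140)&(np.hypot(W[...,0]-C[0],W[...,1]-C[1])<.05)
r=cv2.boxPoints(cv2.minAreaRect(max(cv2.findContours(T.astype(np.uint8),0,1)[0],key=len))); B=np.array([ray(c,*p,.152)[:2] for p in r]); print([np.degrees(np.arctan2(*(B[i+1]-B[i])[::-1])).round(1) for i in (0,1)])
p=cap('side'); W=cloud(p); h=cv2.cvtColor(p['pixels'],cv2.COLOR_BGR2HSV); m=((h[...,0]<8)|(h[...,0]>172))&(h[...,1]>140)&(np.hypot(W[...,0]-.544,W[...,1]+.076)<.03); print('pin top',np.percentile(W[m][:,2],95))
E
```

```text
[3.13708603e+00 1.33984358e-03 2.08350607e+00] [ 0.29632686 -0.10878456  0.13983774] [0.91130631 1.22151811 4.80472691] 30.201599299907684
white 0.036 121.1
white 0.05 164.5
white 0.052 -161.5
white 0.045 -9.6
yel 0.049 121.2
red 0.049 75.9
[np.float64(31.5), np.float64(-58.1)]
pin top 0.08268011240160245
```

```bash
python3 -c "
from h import *
print(ctrl.job_done())"
```

```text
the job is handed in; nothing more can be done
None
```

The job is handed in at about 22 s: the pin is fully home and released, and the lid is seated and still gripped with its white lines within about 1° of the yellow half-way marks.

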